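# Release and latch the sample chamber's sliding guard

## Task

The sliding guard of the loaded sample chamber is parked open on a hidden catch: take the release pin from its stand, push it down through the small round hole in the chamber's deck until the catch lets the guard go, and put the pin back upright in its stand, fully seated. Push the guard shut over the sample block until its latch clicks and holds it. Leave the other things on the worktop where they are.

Things in the scene. Friction and masses are not known exactly. Their poses are not given: they have to be found in the camera images.
- chamber: Low white box, 170 mm in its x, 295 in its y, grey deck top 66 mm above the worktop, fixed; origin on the worktop, 7.5 mm in +y from mid-footprint; z up. Its -x side has a display and faces the robot. Open bay with a tube block in the -y half, guard parked over the +y half. Rails beside the guard along y, tops 82 mm up. Dark latch housing at the -y end, 58 x 25 mm, top 90 mm up.
- guard (a joint): Travel along the chamber's -y, m: 0 open, 0.12 fully shut. Locked near 0 until the catch is tripped; then a weak spring carries it 40 to 55 mm towards shut in 1 to 3 s, and the rest must be pushed (1 N, up to about 8 N in the last 22 mm, where the tongue rides over the latch, which clicks in at 0.118 to 0.119). Once latched it cannot be pulled open.
- guard_handle (a point): Centre of the guard's black upright handle: 50 mm along the chamber's x, 12 mm along its y (sliding direction), 34 mm tall, top 112 mm and foot 78 mm above the worktop. The guard is a clear plate with aluminium frame, 112 x 118 mm, top at 78 mm. Axes as the chamber's. Push its +y face, or pinch it across 12 mm from above.
- release_hole (a point): Centre of the round access hole, 16 mm wide, in the grey deck strip at the chamber's -x side, beside the parked guard; the point is level with the deck top (66 mm above the worktop). z up. The flat head of the hidden catch, 22 mm wide, lies 12 mm below the deck top.
- hold_catch (a joint): How far the hidden catch is pushed down, m: 0 at rest (springs back), 0.010 at its stop; it lets the guard go past about 0.0055 (pin tip 18 mm below the deck top). Press to 0.008 to 0.009 (tip 20 to 21 mm below the deck top). 3 N at the start, up to 8 N at the stop.
- latch_pawl (a joint): How far the guard's latch pawl, inside the dark housing, is pushed down, in m: 0 at rest; it goes down about 0.007 as the guard's tongue rides over it and snaps back to 0 behind it when the guard is latched.
- pin_grip (a point): Centre of the black round grip, 18 mm wide, 46 mm tall, of the loose release pin (about 60 g, 120 mm long). z along the pin, away from the tip. Below the grip a steel collar 26 mm wide, 4 mm thick, underside 28 mm below this point, then a steel shaft 8 mm wide, 70 mm long; the tip is 98 mm below this point. In its stand this point is 103 mm above the worktop.
- pin_tip (a point): Lower end of the release pin's shaft, on its axis; z as pin_grip.
- stand_mouth (a point): Centre of the mouth of the pin's stand, fixed to the worktop: a round aluminium column 34 mm wide on a dark round foot 68 mm wide; the mouth is 75 mm above the worktop, with a straight bore 14 mm wide and deep enough for the whole shaft. The pin stands in it upright with its collar resting on the mouth. z is up.
- buffer_bottle: Bystander: white plastic bottle with blue cap, 62 mm wide, 135 mm tall; origin at the centre of its underside.
- timer: Bystander: white bench timer, 66 x 66 x 19 mm, lying flat; origin at the centre of its underside.
- marker: Bystander: marker pen, 12 mm wide, 125 mm long along its y, lying flat; origin under its middle.

How it is judged:
On the way, in this order (a step that is already met when the one before it is completed fails the run):
1. the pin, through the access hole, has pushed the hold-open catch down so that it lets the guard go (value of joint hold_catch above 0.005 m and horizontal distance between pin_tip and release_hole below 0.008 m), for 0.05 s.
2. the guard is shut and its latch has snapped in (value of joint guard above 0.115 m and value of joint latch_pawl below 0.002 m), for 0.2 s.
At the end, for the whole second after the job is handed in: The guard is shut (joint above 0.115 m) with its latch pawl snapped back (below 2 mm), the hold-open catch is free of the pin (below 2 mm), and the pin stands upright in its stand (within 0.12 rad, grip centre within 10 mm of the bore's axis) with its collar down on the mouth (within 6 mm) (all of step 2 and value of joint hold_catch below 0.002 m and horizontal distance between pin_grip and stand_mouth below 0.01 m and z of pin_grip in the frame of stand_mouth between 0.022 and 0.034 m and angle between pin_grip's own z axis and vertical below 0.12 rad); the robot touches nothing.
It fails at once if a bystander (bottle, timer or marker) is moved more than 30 mm (distance of any of buffer_bottle, timer, marker from where it was at the start of the episode above 0.03 m).
It also fails if it takes over 64 s, if anything falls off the work surface, if the arm or the gripper's body presses on something with over 40 N, if the wrist force passes 120 N, or if a joint passes its speed limit or range.

## Robot

A 7-joint arm with a two-finger parallel gripper is mounted at the origin on a cart in front of the work surface, level with it; the furniture and walls round the work are solid. World frame = base frame: x ahead of the robot, y to its left, z up, the work surface at z = 0. Lengths are in m, angles in rad, forces in N, time in s.
With the tool pointing down it reaches from about 0.4 to 0.9 m from the base axis. Payload 5.6 kg.
Tool frame: the origin (TCP) lies midway between the tips of the shut fingers; the grasp point (between the pads) lies 19 mm behind it; z points along the fingers, y is the line along which they close (so a half turn about z gives the same grasp; the last joint's range is limited). The gripper opens to 92 mm and grips with 3 to 60 N. Pads are 20 mm wide; open, the fingers measure 128 mm over their backs; the gripper's body (75 mm by 189 mm) begins 69 mm behind the grasp point.
Start: joints at [-1.312, 0.468, -0.012, 1.603, 0.006, 1.071, -0.056], TCP at [0.193, 0.621, 0.215] pointing down, gripper open.
Joint ranges: [-2.53, 2.53], [-0.31, 2.02], [-1.57, 1.55], [0.28, 2.44], [-1.29, 4.43], [0.15, 1.84], [-2.92, 2.92]. Speed limits (rad/s): [2.57, 2.57, 3.14, 3.14, 3.14, 3.14, 3.14].

## Interface

Orientations are given as [roll, pitch, yaw] about the fixed x, y, z axes, in that order (R = Rz(yaw) Ry(pitch) Rx(roll)).
In Python, from bench import bot, read_camera gives the robot as it stands.
- The arm moves only by the tool move_arm, never from a script. Its argument "rows" is a list of rows, each an object of numbers: "fingers": the opening in per cent of the stroke, from 0 (shut) to 100 (fully open); "tx", "ty", "tz": the shift along the tool's x, y, z in m; "twist": the turn about the tool's z in degrees. In form: [{"fingers": .., "tx": .., "ty": .., "tz": .., "twist": ..}, ...]. A call has 1 to 20 rows; each row shifts and turns the commanded pose from where the row before left it, along the tool's axes as they then stand; what a row does not reach is not made up. A row lasts 1/10 s, in which the tool goes at most 50 mm and 8.59 degrees, less where a joint would pass 70% of its speed; a pose out of reach is approached as far as the arm can. A call with a gripper value outside its range is refused whole. The fingers move at their own pace and stop on an object; "grip_force" is the grip in N (left out, the last holds). Time passes only in rows, so rows that do not move let the fingers close. It gives the time, the measured TCP pose, the force, the opening and the grip force at its end, in the units of the state.
- bot.sense(): the state, without advancing time (a new reading comes with each control period).
- read_camera(name): name is "side" or "top"; returns a dict with "img" (480x640x3 uint8, blue, green, red), "vertical_fov" (degrees; the focal length in pixels is half the picture's height over the tangent of half this angle, whatever the lens; pixels are square), "cx", "cy" (the principal point, pixels), "extrinsics" (4x4, takes a point from world to camera coordinates). Camera axes: x right, y down, z forward; pixel columns grow to the right and rows downward; lengths in m; the calibration is good to about 2 mm. A picture is of the moment at which its call begins. There is no depth.
- bot.finish_job(): hands the job in; it is judged then, once.
The state is a dict: "time": time; "joint_pos": joint angles; "joint_vel": joint speeds; "tau": joint torques, N m; "position": TCP position; "orientation": TCP orientation; "ft_force": force on the tool from outside, world axes, zero at the start; "ft_torque": the same for the moment, N m; "width": finger opening in m; "grasp_force": force on a finger pad.
Only numpy, scipy, OpenCV 4.12 (cv2) and the standard library are available. Lean on these libraries where they do the work, as an engineer would, in place of code of your own. Each camera call takes 0.05 s, during which the arm holds its last target. There are 200 camera calls.

## Working session

There is one attempt and no reset: what is moved stays moved. The work goes in short steps, Python scripts to look and compute and a tool call to move; the robot and the scene stay as the last step left them, time stands still between calls to the robot, and variables do not carry over. Pictures are saved under pics/ and viewed, at most 10 in all, crops included, and the job is handed in when it is done.

Besides the shell and the picture viewer there is one more tool, called after "Request:" by a JSON object that holds its "fn" and its "kwargs", one argument or row to a line. move_arm: Moves the arm, as the interface text tells. Its arguments: {"type":"object","properties":{"rows":{"type":"array"},"grip_force":{"type":"number"}},"required":["rows"]}

```bash
mkdir -p pics
cat > h.py <<'E'
import numpy as np, cv2
from bench import bot, read_camera
def cam(n):
    c=read_camera(n); f=240/np.tan(np.radians(c["vertical_fov"])/2)
    return c,f,np.array(c["extrinsics"])
def back(c,f,E,u,v,z):
    d=E[:3,:3].T@np.array([(u-c["cx"])/f,(v-c["cy"])/f,1]); o=-E[:3,:3].T@E[:3,3]
    return o+d*(z-o[2])/d[2]
def proj(c,f,E,p):
    q=E[:3,:3]@np.array(p)+E[:3,3]; return np.array([c["cx"]+f*q[0]/q[2],c["cy"]+f*q[1]/q[2]])
E
python3 - <<'E'
from h import *
for n in("side","top"):
    c,f,E=cam(n); cv2.imwrite(f"pics/{n}0.png",c["img"]); print(n,f,c["cx"],c["cy"],(-E[:3,:3].T@E[:3,3]).round(3),E[:3,:3].round(2).tolist())
s=bot.sense();print(s["position"],s["orientation"],s["time"],s["width"])
E
```

```text
side 561.7297210963077 319.5691223907401 237.37276051547698 [0.809 1.196 0.74 ] [[-0.97, 0.24, 0.01], [0.1, 0.47, -0.88], [-0.21, -0.85, -0.48]]
top 488.6045791157329 313.25796386675495 232.60336642427515 [0.398 0.017 1.378] [[-0.01, -1.0, 0.01], [-0.99, 0.01, -0.11], [0.11, -0.01, -0.99]]
[0.19311799 0.62011299 0.21375435] [-3.14003015e+00  1.28606018e-04  2.83974381e+00] 0.1 0.09187960615388759
```

View pics/top0.png

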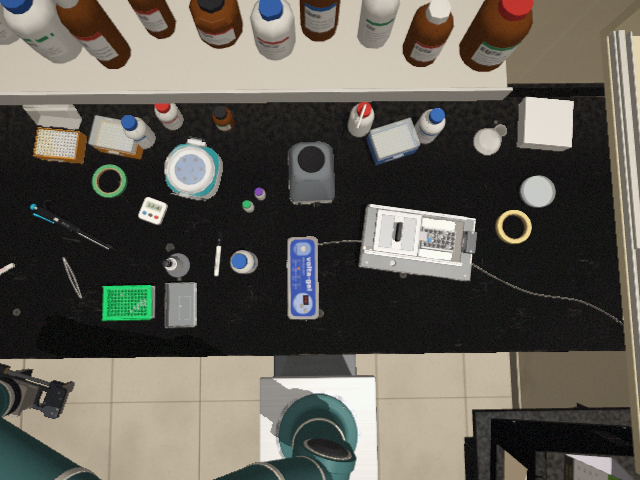

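View pics/side0.png

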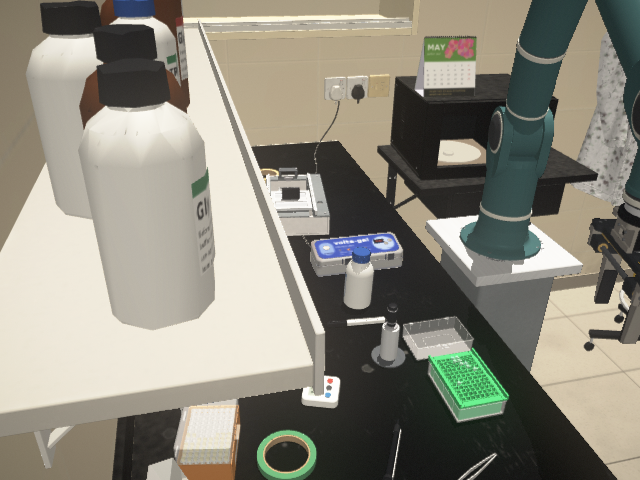

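Top view: stand with pin near (177,264), bottle (243,262), marker (218,257), timer (152,210), chamber (418,242) with its handle near (398,232) and its hole near (393,262). Side view: pin at (391,330). I'll zoom in on these.

Run:
```python
import cv2,numpy as np
t=cv2.imread("pics/top0.png");s=cv2.imread("pics/side0.png")
r=lambda i,x,y,w,h,k:cv2.resize(i[y:y+h,x:x+w],None,fx=k,fy=k,interpolation=cv2.INTER_CUBIC)
a=r(t,355,200,130,90,6) # 780x540
cv2.imwrite("pics/c1.png",a)
b=np.hstack([r(t,150,240,50,50,8),r(s,366,295,50,75,8)[:400]]);
cv2.imwrite("pics/c2.png",np.hstack([r(t,150,240,50,50,8),r(s,366,295,50,75,8)[:0+400]]))
```

```text
(no output)
```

View pics/c1.png

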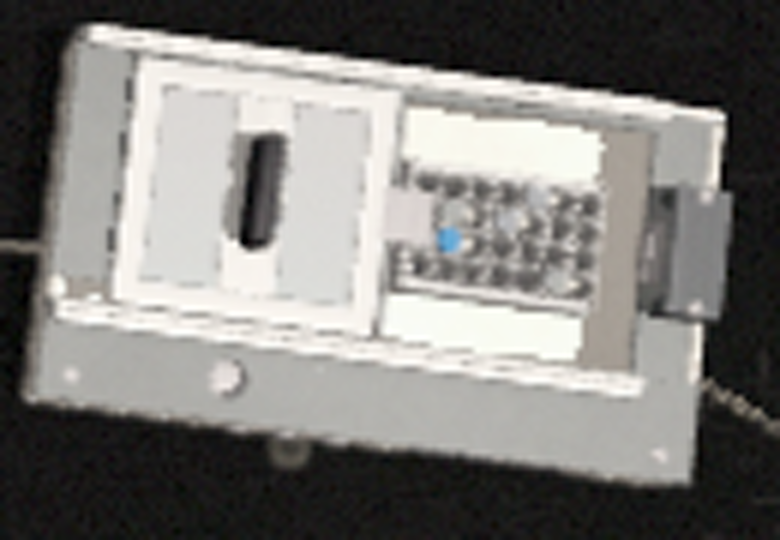

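View pics/c2.png

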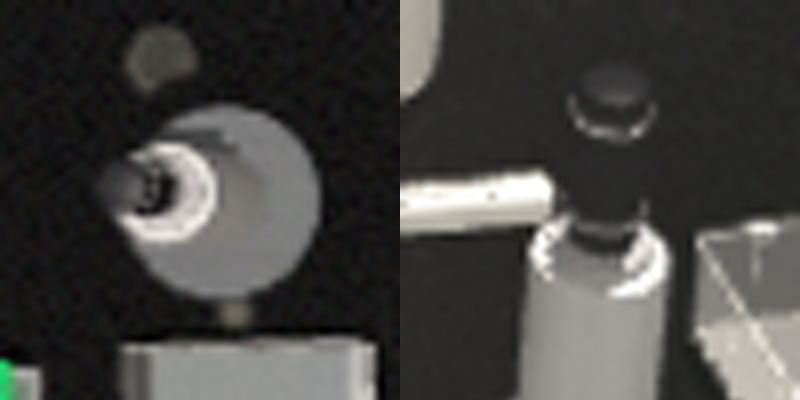

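The chamber crop shows the hole at (226,378), the handle at (262,190), and deck corners at about (25,400) and (690,485). The stand crop shows the foot centre at (223,201), the pin top at (115,188), and the side-view pin top at (614,85).

Run:
```python
from h import *
T=cam("top");S=cam("side")
P=lambda ox,oy,k,u,v:(ox+(u+.5)/k-.5,oy+(v+.5)/k-.5)
t=lambda u,v,z:back(*T,*P(355,200,6,u,v),z).round(4)
A=t(25,400,.066);B=t(690,485,.066);C=t(722,110,.066);print("corners",A,B,C,np.linalg.norm(A-B),np.linalg.norm(B-C))
yx=(A-B)/np.linalg.norm(A-B);print("yaw",np.degrees(np.arctan2(-yx[0],yx[1])))
H=t(226,378,.066);print("hole",H,"z.06",t(226,378,.054))
print("handle top",t(265,190,.112)," housing",t(698,255,.09))
for a,b in (((60,310),(640,385)),((90,30),(720,112))):
  a=t(*a,.082);b=t(*b,.082);print("rail",a,b,np.degrees(np.arctan2(-(a-b)[0],(a-b)[1])))
t2=lambda u,v,z:back(*T,*P(150,240,8,u,v),z).round(4)
s2=lambda u,v,z:back(*S,*P(366,295,8,u-400,v),z).round(4)
print("foot",t2(223,201,.006),"mouth",t2(163,193,.077),"top",t2(115,188,.126))
print("side top",s2(614,85,.126),"collar",s2(600,250,.077))
for n,u,v,z in(("bottle",243,262,.135),("marker",218,257,.006),("timer",152,210,.019)):print(n,back(*T,u,v,z))
```

```text
corners [ 0.4506 -0.116   0.066 ] [ 0.409  -0.4123  0.066 ] [ 0.5778 -0.4349  0.066 ] 0.2992060326931929 0.1703061948374163
yaw -7.991988297562307
hole [ 0.4593 -0.2063  0.066 ] z.06 [ 0.4599 -0.2083  0.054 ]
handle top [ 0.5387 -0.2179  0.112 ]  housing [ 0.51   -0.4128  0.09  ]
rail [ 0.4896 -0.1308  0.082 ] [ 0.4532 -0.387   0.082 ] -8.086264734926543
rail [ 0.6151 -0.1473  0.082 ] [ 0.5747 -0.4285  0.082 ] -8.175738170481619
foot [0.4636 0.3856 0.006 ] mouth [0.4631 0.3864 0.077 ] top [0.4624 0.3878 0.126 ]
side top [0.4639 0.3912 0.126 ] collar [0.4632 0.3903 0.077 ]
bottle [0.46218297 0.18489837 0.135     ]
marker [0.48373045 0.27242847 0.006     ]
timer [0.61710807 0.45603773 0.019     ]
```

Request:
{"fn": "move_arm", "kwargs": {
  "rows": [
    {"twist":-4.55},
    {"twist":-4.55},
    {"tx":-0.03,"ty":-0.0192},
    {"tx":-0.03,"ty":-0.0192},
    {"tx":-0.03,"ty":-0.0192},
    {"tx":-0.03,"ty":-0.0192},
    {"tx":-0.03,"ty":-0.0192},
    {"tx":-0.03,"ty":-0.0192},
    {"tx":-0.03,"ty":-0.0192},
    {"tx":-0.03,"ty":-0.0192},
    {"tx":-0.03,"ty":-0.0192},
    {"tx":-0.03,"ty":-0.0192},
    {},
    {}
  ]
}}

```text
invalid input at $.rows[0]: expected keys fingers, tx, ty, tz, twist
```

Request:
{"fn": "move_arm", "kwargs": {
  "rows": [
    {"fingers":100,"tx":0,"ty":0,"tz":0,"twist":-4.55},
    {"fingers":100,"tx":0,"ty":0,"tz":0,"twist":-4.55},
    {"fingers":100,"tx":-0.03,"ty":-0.0192,"tz":0,"twist":0},
    {"fingers":100,"tx":-0.03,"ty":-0.0192,"tz":0,"twist":0},
    {"fingers":100,"tx":-0.03,"ty":-0.0192,"tz":0,"twist":0},
    {"fingers":100,"tx":-0.03,"ty":-0.0192,"tz":0,"twist":0},
    {"fingers":100,"tx":-0.03,"ty":-0.0192,"tz":0,"twist":0},
    {"fingers":100,"tx":-0.03,"ty":-0.0192,"tz":0,"twist":0},
    {"fingers":100,"tx":-0.03,"ty":-0.0192,"tz":0,"twist":0},
    {"fingers":100,"tx":-0.03,"ty":-0.0192,"tz":0,"twist":0},
    {"fingers":100,"tx":-0.03,"ty":-0.0192,"tz":0,"twist":0},
    {"fingers":100,"tx":-0.03,"ty":-0.0192,"tz":0,"twist":0},
    {"fingers":100,"tx":0,"ty":0,"tz":0,"twist":0},
    {"fingers":100,"tx":0,"ty":0,"tz":0,"twist":0}
  ]
}}

```text
time: 1.6
position: [0.4632, 0.3872, 0.2144]
orientation: [-3.141, -0.0, 2.997]
ft_force: [-1.2, 0.4, 0.1]
width: 0.0914
grasp_force: 0.0
```

Request:
{"fn": "move_arm", "kwargs": {
  "grip_force": 40,
  "rows": [
    {"fingers":100,"tx":0,"ty":0,"tz":0.025,"twist":0},
    {"fingers":100,"tx":0,"ty":0,"tz":0.025,"twist":0},
    {"fingers":100,"tx":0,"ty":0,"tz":0.025,"twist":0},
    {"fingers":100,"tx":0,"ty":0,"tz":0.025,"twist":0},
    {"fingers":100,"tx":0,"ty":0,"tz":0.017,"twist":0},
    {"fingers":100,"tx":0,"ty":0,"tz":0.01,"twist":0},
    {"fingers":100,"tx":0,"ty":0,"tz":0,"twist":0},
    {"fingers":0,"tx":0,"ty":0,"tz":0,"twist":0},
    {"fingers":0,"tx":0,"ty":0,"tz":0,"twist":0},
    {"fingers":0,"tx":0,"ty":0,"tz":0,"twist":0},
    {"fingers":0,"tx":0,"ty":0,"tz":0,"twist":0},
    {"fingers":0,"tx":0,"ty":0,"tz":0,"twist":0},
    {"fingers":0,"tx":0,"ty":0,"tz":0,"twist":0},
    {"fingers":0,"tx":0,"ty":0,"tz":0,"twist":0}
  ]
}}

```text
time: 3.0
position: [0.4629, 0.3878, 0.0877]
orientation: [3.142, 0.0, 2.998]
ft_force: [0.5, 0.4, 0.6]
width: 0.0381
grasp_force: 0.0
```

Request:
{"fn": "move_arm", "kwargs": {
  "rows": [
    {"fingers":0,"tx":0,"ty":0,"tz":0,"twist":0},
    {"fingers":0,"tx":0,"ty":0,"tz":0,"twist":0},
    {"fingers":0,"tx":0,"ty":0,"tz":0,"twist":0},
    {"fingers":0,"tx":0,"ty":0,"tz":0,"twist":0},
    {"fingers":0,"tx":0,"ty":0,"tz":0,"twist":0},
    {"fingers":0,"tx":0,"ty":0,"tz":0,"twist":0}
  ]
}}

```text
time: 3.6
position: [0.4628, 0.3877, 0.0875]
orientation: [-3.141, -0.0, 2.999]
ft_force: [-0.6, 0.7, -0.1]
width: 0.0171
grasp_force: 40.0
```

Request:
{"fn": "move_arm", "kwargs": {
  "rows": [
    {"fingers":0,"tx":0,"ty":0,"tz":-0.02,"twist":0},
    {"fingers":0,"tx":0,"ty":0,"tz":-0.03,"twist":0},
    {"fingers":0,"tx":0,"ty":0,"tz":-0.03,"twist":0},
    {"fingers":0,"tx":0,"ty":0,"tz":-0.03,"twist":0},
    {"fingers":0,"tx":0,"ty":0,"tz":-0.03,"twist":0},
    {"fingers":0,"tx":0,"ty":0,"tz":-0.03,"twist":0},
    {"fingers":0,"tx":0,"ty":0,"tz":-0.02,"twist":0},
    {"fingers":0,"tx":0,"ty":0,"tz":-0.01,"twist":0},
    {"fingers":0,"tx":0,"ty":0,"tz":0,"twist":0}
  ]
}}

```text
time: 4.5
position: [0.4632, 0.3881, 0.2887]
orientation: [3.14, 0.001, 2.999]
ft_force: [-0.9, -1.2, 0.7]
width: 0.0174
grasp_force: 40.0
```

Request:
{"fn": "move_arm", "kwargs": {
  "rows": [
    {"fingers":0,"tx":-0.0024,"ty":-0.018,"tz":0,"twist":0},
    {"fingers":0,"tx":-0.005,"ty":-0.037,"tz":0,"twist":0},
    {"fingers":0,"tx":-0.005,"ty":-0.037,"tz":0,"twist":0},
    {"fingers":0,"tx":-0.005,"ty":-0.037,"tz":0,"twist":0},
    {"fingers":0,"tx":-0.005,"ty":-0.037,"tz":0,"twist":0},
    {"fingers":0,"tx":-0.005,"ty":-0.037,"tz":0,"twist":0},
    {"fingers":0,"tx":-0.005,"ty":-0.037,"tz":0,"twist":0},
    {"fingers":0,"tx":-0.005,"ty":-0.037,"tz":0,"twist":0},
    {"fingers":0,"tx":-0.005,"ty":-0.037,"tz":0,"twist":0},
    {"fingers":0,"tx":-0.005,"ty":-0.037,"tz":0,"twist":0},
    {"fingers":0,"tx":-0.005,"ty":-0.037,"tz":0,"twist":0},
    {"fingers":0,"tx":-0.005,"ty":-0.037,"tz":0,"twist":0},
    {"fingers":0,"tx":-0.005,"ty":-0.037,"tz":0,"twist":0},
    {"fingers":0,"tx":-0.005,"ty":-0.037,"tz":0,"twist":0},
    {"fingers":0,"tx":-0.005,"ty":-0.037,"tz":0,"twist":0},
    {"fingers":0,"tx":-0.005,"ty":-0.037,"tz":0,"twist":0},
    {"fingers":0,"tx":-0.0026,"ty":-0.016,"tz":0,"twist":0},
    {"fingers":0,"tx":0,"ty":0,"tz":0,"twist":0},
    {"fingers":0,"tx":0,"ty":0,"tz":0,"twist":0}
  ]
}}

```text
time: 6.4
position: [0.4568, -0.2061, 0.2864]
orientation: [3.141, -0.002, 2.998]
ft_force: [-0.5, 0.6, -0.0]
width: 0.0169
grasp_force: 40.0
```

Run:
```python
from h import *
s=bot.sense();p=s["position"];print(p,s["width"],s["grasp_force"])
tip=[p[0],p[1],p[2]-.0825]
for n in("side","top"):
    c,f,E=cam(n); u=proj(c,f,E,tip);h=proj(c,f,E,[.4593,-.2063,.066]);print(n,u,h)
    x,y=int(u[0])-33,int(u[1])-25 if n=="top" else int(u[1])-20
    k=6; cv2.imwrite(f"pics/{n}1.png",cv2.resize(c["img"][max(y,0):y+66,x:x+66],None,fx=k,fy=k,interpolation=cv2.INTER_CUBIC)); print(x,y)
a,b=cv2.imread("pics/side1.png"),cv2.imread("pics/top1.png");cv2.imwrite("pics/m1.png",np.hstack([a,b]))
```

```text
[ 0.45679957 -0.20607346  0.28642594] 0.01692696178403956 39.99862253665924
side [320.58436518 155.78705673] [318.99721988 201.94712774]
287 135
top [401.84612414 260.82102307] [392.24991335 262.58463534]
368 235
```

View pics/m1.png

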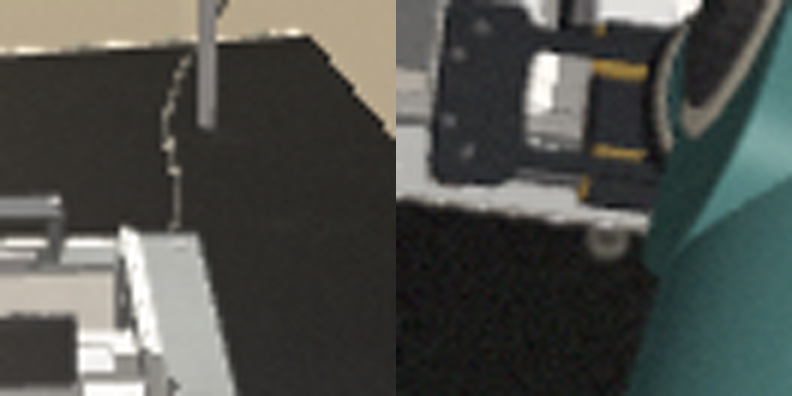

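The side crop shows the tip at (321.3,155.9) against a predicted (320.6,155.8), so the pin hangs straight. The top view is blocked by the arm. Next I check the hole in the side view.

Run:
```python
from h import *
c,f,E=cam("side"); cv2.imwrite("pics/s2.png",cv2.resize(c["img"][140:220,260:340],None,fx=7,fy=7,interpolation=cv2.INTER_CUBIC))
print(bot.sense()["position"])
```

```text
[ 0.45785581 -0.20513914  0.28715649]
```

View pics/s2.png

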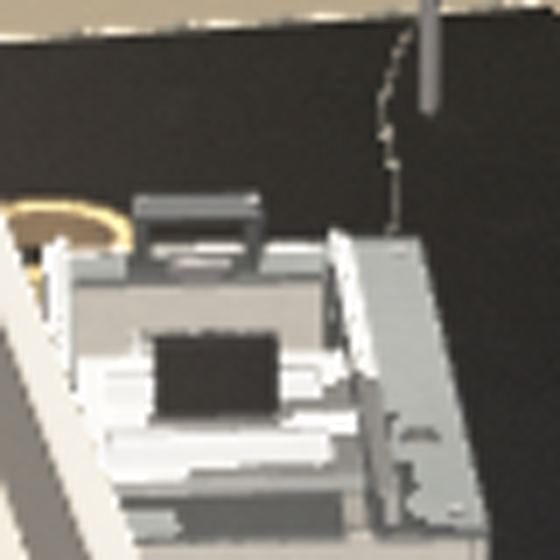

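The hole is at (319.6,202.0) against a predicted (319.0,201.9), the same offset as the tip shows. So the hole estimate (0.459,-0.2065) stands.

Request:
{"fn": "move_arm", "kwargs": {
  "rows": [
    {"fingers":0,"tx":-0.0016,"ty":-0.001,"tz":0.02,"twist":0},
    {"fingers":0,"tx":0,"ty":0,"tz":0.03,"twist":0},
    {"fingers":0,"tx":0,"ty":0,"tz":0.03,"twist":0},
    {"fingers":0,"tx":0,"ty":0,"tz":0.03,"twist":0},
    {"fingers":0,"tx":0,"ty":0,"tz":0.02,"twist":0},
    {"fingers":0,"tx":0,"ty":0,"tz":0,"twist":0},
    {"fingers":0,"tx":0,"ty":0,"tz":0,"twist":0},
    {"fingers":0,"tx":0,"ty":0,"tz":0,"twist":0}
  ]
}}

```text
time: 7.35
position: [0.4605, -0.2077, 0.1589]
orientation: [-3.142, 0.002, 2.999]
ft_force: [-0.5, -0.3, -0.7]
width: 0.0174
grasp_force: 40.0
```

Run:
```python
from h import *
c,f,E=cam("side"); s=bot.sense();p=s["position"];print(p,s["ft_force"],proj(c,f,E,[p[0],p[1],p[2]-.0825]))
cv2.imwrite("pics/s3.png",cv2.resize(c["img"][160:220,280:340],None,fx=9,fy=9,interpolation=cv2.INTER_CUBIC))
```

```text
[ 0.46046916 -0.20783385  0.15892451] [-0.28712822 -0.06079542 -0.76589839] [318.51589146 198.40906645]
```

View pics/s3.png

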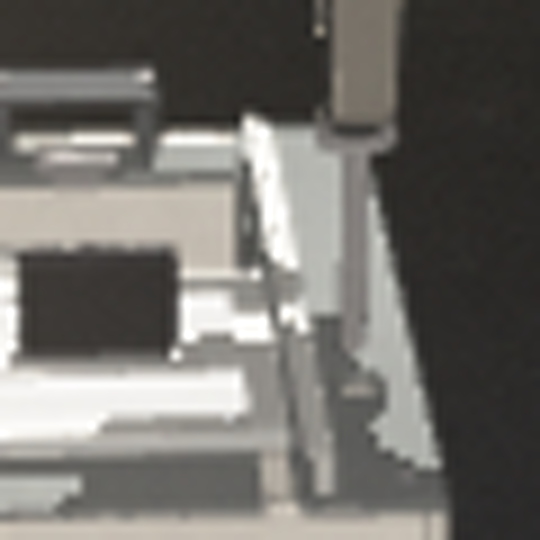

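The tip is at (319.2,198.9) and the hole at (320,202.5). They line up within about 1.5 mm, so I make a small correction and press.

Request:
{"fn": "move_arm", "kwargs": {
  "rows": [
    {"fingers":0,"tx":0.0011,"ty":0.0009,"tz":0,"twist":0},
    {"fingers":0,"tx":0,"ty":0,"tz":0.01,"twist":0},
    {"fingers":0,"tx":0,"ty":0,"tz":0.01,"twist":0},
    {"fingers":0,"tx":0,"ty":0,"tz":0.005,"twist":0},
    {"fingers":0,"tx":0,"ty":0,"tz":0.003,"twist":0},
    {"fingers":0,"tx":0,"ty":0,"tz":0.003,"twist":0},
    {"fingers":0,"tx":0,"ty":0,"tz":0,"twist":0},
    {"fingers":0,"tx":0,"ty":0,"tz":0,"twist":0}
  ]
}}

```text
time: 8.2
position: [0.4587, -0.2067, 0.1268]
orientation: [3.141, 0.0, 2.999]
ft_force: [-0.2, 0.5, 5.6]
width: 0.0175
grasp_force: 40.0
```

Request:
{"fn": "move_arm", "kwargs": {
  "rows": [
    {"fingers":0,"tx":0,"ty":0,"tz":0.001,"twist":0},
    {"fingers":0,"tx":0,"ty":0,"tz":0,"twist":0},
    {"fingers":0,"tx":0,"ty":0,"tz":0,"twist":0},
    {"fingers":0,"tx":0,"ty":0,"tz":0,"twist":0},
    {"fingers":0,"tx":0,"ty":0,"tz":0,"twist":0}
  ]
}}

```text
time: 8.7
position: [0.459, -0.2068, 0.1263]
orientation: [3.141, 0.001, 2.998]
ft_force: [-1.2, 1.2, 8.7]
width: 0.0174
grasp_force: 40.0
```

Run:
```python
from h import *
c,f,E=cam("side"); s=bot.sense();print(s["position"],s["ft_force"])
o=cv2.imread("pics/side0.png")
cv2.imwrite("pics/s4.png",np.hstack([cv2.resize(i[150:220,260:340],None,fx=5,fy=5,interpolation=cv2.INTER_CUBIC) for i in(o,c["img"])]))
```

```text
[ 0.45895008 -0.20685548  0.12628866] [-0.87772842  1.49128868  9.47593531]
```

View pics/s4.png

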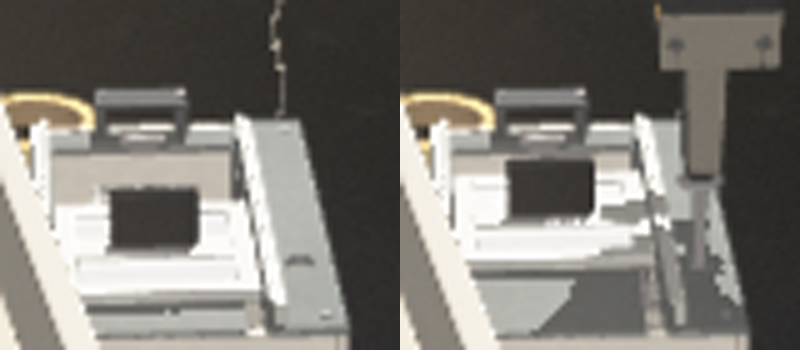

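The guard has moved towards shut, with the handle shifted from (155,218) to (150,190) in the crops. The catch is released, so I take the pin back.

Request:
{"fn": "move_arm", "kwargs": {
  "rows": [
    {"fingers":0,"tx":0,"ty":0,"tz":-0.01,"twist":0},
    {"fingers":0,"tx":0,"ty":0,"tz":-0.02,"twist":0},
    {"fingers":0,"tx":0,"ty":0,"tz":-0.03,"twist":0},
    {"fingers":0,"tx":0,"ty":0,"tz":-0.03,"twist":0},
    {"fingers":0,"tx":0,"ty":0,"tz":-0.03,"twist":0},
    {"fingers":0,"tx":0,"ty":0,"tz":-0.03,"twist":0},
    {"fingers":0,"tx":0,"ty":0,"tz":-0.013,"twist":0},
    {"fingers":0,"tx":0,"ty":0,"tz":0,"twist":0}
  ]
}}

```text
time: 9.55
position: [0.4591, -0.2071, 0.2898]
orientation: [-3.142, 0.003, 2.999]
ft_force: [-0.5, 0.7, -0.6]
width: 0.0171
grasp_force: 40.0
```

Request:
{"fn": "move_arm", "kwargs": {
  "rows": [
    {"fingers":0,"tx":0.0024,"ty":0.018,"tz":0,"twist":0},
    {"fingers":0,"tx":0.005,"ty":0.037,"tz":0,"twist":0},
    {"fingers":0,"tx":0.005,"ty":0.037,"tz":0,"twist":0},
    {"fingers":0,"tx":0.005,"ty":0.037,"tz":0,"twist":0},
    {"fingers":0,"tx":0.005,"ty":0.037,"tz":0,"twist":0},
    {"fingers":0,"tx":0.005,"ty":0.037,"tz":0,"twist":0},
    {"fingers":0,"tx":0.005,"ty":0.037,"tz":0,"twist":0},
    {"fingers":0,"tx":0.005,"ty":0.037,"tz":0,"twist":0},
    {"fingers":0,"tx":0.005,"ty":0.037,"tz":0,"twist":0},
    {"fingers":0,"tx":0.005,"ty":0.037,"tz":0,"twist":0},
    {"fingers":0,"tx":0.005,"ty":0.037,"tz":0,"twist":0},
    {"fingers":0,"tx":0.005,"ty":0.037,"tz":0,"twist":0},
    {"fingers":0,"tx":0.005,"ty":0.037,"tz":0,"twist":0},
    {"fingers":0,"tx":0.005,"ty":0.037,"tz":0,"twist":0},
    {"fingers":0,"tx":0.005,"ty":0.037,"tz":0,"twist":0},
    {"fingers":0,"tx":0.005,"ty":0.037,"tz":0,"twist":0},
    {"fingers":0,"tx":0.0026,"ty":0.016,"tz":0,"twist":0},
    {"fingers":0,"tx":0,"ty":0,"tz":0,"twist":0},
    {"fingers":0,"tx":0,"ty":0,"tz":0,"twist":0}
  ]
}}

```text
time: 11.45
position: [0.4634, 0.3857, 0.2873]
orientation: [-3.139, -0.001, 2.997]
ft_force: [1.0, -0.5, 0.3]
width: 0.0173
grasp_force: 40.0
```

Request:
{"fn": "move_arm", "kwargs": {
  "rows": [
    {"fingers":0,"tx":0.0005,"ty":0,"tz":0.02,"twist":0},
    {"fingers":0,"tx":0,"ty":0,"tz":0.03,"twist":0},
    {"fingers":0,"tx":0,"ty":0,"tz":0.03,"twist":0},
    {"fingers":0,"tx":0,"ty":0,"tz":0.02,"twist":0},
    {"fingers":0,"tx":0,"ty":0,"tz":0.01,"twist":0},
    {"fingers":0,"tx":0,"ty":0,"tz":0.01,"twist":0},
    {"fingers":0,"tx":0,"ty":0,"tz":0.01,"twist":0},
    {"fingers":0,"tx":0,"ty":0,"tz":0.005,"twist":0},
    {"fingers":0,"tx":0,"ty":0,"tz":0,"twist":0}
  ]
}}

```text
time: 12.35
position: [0.4627, 0.3875, 0.1533]
orientation: [-3.141, -0.0, 2.998]
ft_force: [-0.3, 0.9, 0.1]
width: 0.0173
grasp_force: 40.0
```

Request:
{"fn": "move_arm", "kwargs": {
  "rows": [
    {"fingers":0,"tx":0,"ty":0,"tz":0.01,"twist":0},
    {"fingers":0,"tx":0,"ty":0,"tz":0.015,"twist":0},
    {"fingers":0,"tx":0,"ty":0,"tz":0.015,"twist":0},
    {"fingers":0,"tx":0,"ty":0,"tz":0.015,"twist":0},
    {"fingers":0,"tx":0,"ty":0,"tz":0.007,"twist":0},
    {"fingers":0,"tx":0,"ty":0,"tz":0.003,"twist":0},
    {"fingers":0,"tx":0,"ty":0,"tz":0,"twist":0},
    {"fingers":0,"tx":0,"ty":0,"tz":0,"twist":0}
  ]
}}

```text
time: 13.15
position: [0.4631, 0.388, 0.0888]
orientation: [3.141, 0.001, 2.999]
ft_force: [0.1, -0.3, -0.3]
width: 0.0171
grasp_force: 40.0
```

Request:
{"fn": "move_arm", "kwargs": {
  "rows": [
    {"fingers":60,"tx":0,"ty":0,"tz":0,"twist":0},
    {"fingers":60,"tx":0,"ty":0,"tz":0,"twist":0},
    {"fingers":60,"tx":0,"ty":0,"tz":0,"twist":0},
    {"fingers":60,"tx":0,"ty":0,"tz":0,"twist":0},
    {"fingers":60,"tx":0,"ty":0,"tz":0,"twist":0},
    {"fingers":60,"tx":0,"ty":0,"tz":0,"twist":0},
    {"fingers":60,"tx":0,"ty":0,"tz":0,"twist":0},
    {"fingers":60,"tx":0,"ty":0,"tz":-0.015,"twist":0},
    {"fingers":60,"tx":0,"ty":0,"tz":-0.03,"twist":0},
    {"fingers":60,"tx":0,"ty":0,"tz":-0.03,"twist":0},
    {"fingers":60,"tx":0,"ty":0,"tz":-0.03,"twist":0},
    {"fingers":60,"tx":0,"ty":0,"tz":-0.02,"twist":0},
    {"fingers":60,"tx":0,"ty":0,"tz":0,"twist":0}
  ]
}}

```text
time: 14.45
position: [0.4644, 0.3892, 0.2182]
orientation: [3.136, 0.005, 2.999]
ft_force: [0.2, 0.1, -0.3]
width: 0.0549
grasp_force: 0.0
```

Request:
{"fn": "move_arm", "kwargs": {
  "rows": [
    {"fingers":0,"tx":-0.005,"ty":-0.018,"tz":0,"twist":0},
    {"fingers":0,"tx":-0.01,"ty":-0.037,"tz":0,"twist":0},
    {"fingers":0,"tx":-0.01,"ty":-0.037,"tz":0,"twist":0},
    {"fingers":0,"tx":-0.01,"ty":-0.037,"tz":0,"twist":0},
    {"fingers":0,"tx":-0.01,"ty":-0.037,"tz":0,"twist":0},
    {"fingers":0,"tx":-0.01,"ty":-0.037,"tz":0,"twist":0},
    {"fingers":0,"tx":-0.01,"ty":-0.037,"tz":0,"twist":0},
    {"fingers":0,"tx":-0.01,"ty":-0.037,"tz":0,"twist":0},
    {"fingers":0,"tx":-0.01,"ty":-0.037,"tz":0,"twist":0},
    {"fingers":0,"tx":-0.01,"ty":-0.037,"tz":0,"twist":0},
    {"fingers":0,"tx":-0.01,"ty":-0.037,"tz":0,"twist":0},
    {"fingers":0,"tx":-0.01,"ty":-0.037,"tz":0,"twist":0},
    {"fingers":0,"tx":-0.01,"ty":-0.037,"tz":0,"twist":0},
    {"fingers":0,"tx":-0.01,"ty":-0.037,"tz":0,"twist":0},
    {"fingers":0,"tx":-0.01,"ty":-0.037,"tz":0,"twist":0},
    {"fingers":0,"tx":-0.01,"ty":-0.037,"tz":0,"twist":0},
    {"fingers":0,"tx":-0.005,"ty":-0.016,"tz":0,"twist":0},
    {"fingers":0,"tx":0,"ty":0,"tz":0,"twist":0},
    {"fingers":0,"tx":0,"ty":0,"tz":0,"twist":0}
  ]
}}

```text
time: 16.35
position: [0.5357, -0.2178, 0.2124]
orientation: [3.141, -0.003, 2.998]
ft_force: [-0.4, 0.9, 0.0]
width: 0.0006
grasp_force: 0.0
```

Run:
```python
from h import *
c,f,E=cam("side"); s=bot.sense();print(s["position"],s["width"])
for d in (0,.03,.04,.05,.06): print(d,proj(c,f,E,[.5387-.141*d,-.2179-.99*d,.112]))
cv2.imwrite("pics/s5.png",np.hstack([cv2.resize(c["img"][y:y+h,x:x+w],(400,400),interpolation=cv2.INTER_CUBIC) for x,y,w,h in((260,140,80,80),(350,295,80,80))]))
```

```text
[ 0.53622617 -0.21684637  0.21270745] 0.0005365801428033532
0 [290.48930922 187.71947714]
0.03 [289.93195215 183.46939472]
0.04 [289.75022898 182.08367904]
0.05 [289.57048186 180.71303153]
0.06 [289.39267872 179.35720773]
```

View pics/s5.png

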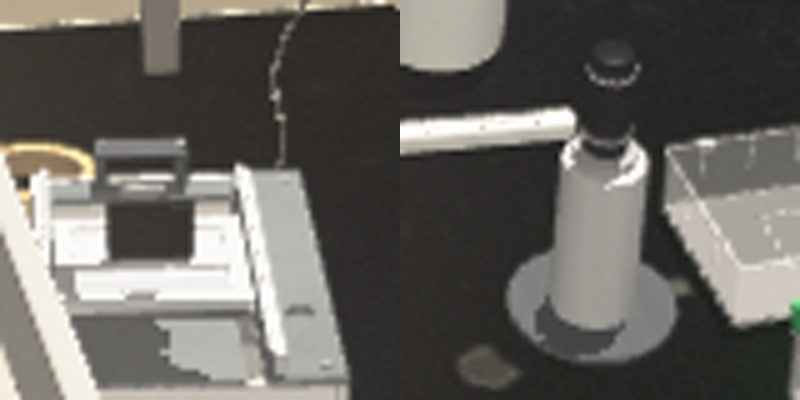

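The pin is seated as before, with its top at (392.4,305). The handle is at about (290,180), so the guard is near 50 mm and the descent is clear.

Request:
{"fn": "move_arm", "kwargs": {
  "rows": [
    {"fingers":0,"tx":-0.001,"ty":0,"tz":0.03,"twist":0},
    {"fingers":0,"tx":0,"ty":0,"tz":0.03,"twist":0},
    {"fingers":0,"tx":0,"ty":0,"tz":0.03,"twist":0},
    {"fingers":0,"tx":0,"ty":0,"tz":0.02,"twist":0},
    {"fingers":0,"tx":0,"ty":0,"tz":0.012,"twist":0},
    {"fingers":0,"tx":0,"ty":0,"tz":0,"twist":0},
    {"fingers":0,"tx":0,"ty":-0.01,"tz":0,"twist":0},
    {"fingers":0,"tx":0,"ty":-0.01,"tz":0,"twist":0},
    {"fingers":0,"tx":0,"ty":-0.01,"tz":0,"twist":0},
    {"fingers":0,"tx":0,"ty":-0.01,"tz":0,"twist":0},
    {"fingers":0,"tx":0,"ty":-0.01,"tz":0,"twist":0},
    {"fingers":0,"tx":0,"ty":-0.01,"tz":0,"twist":0},
    {"fingers":0,"tx":0,"ty":-0.01,"tz":0,"twist":0},
    {"fingers":0,"tx":0,"ty":-0.005,"tz":0,"twist":0},
    {"fingers":0,"tx":0,"ty":0,"tz":0,"twist":0},
    {"fingers":0,"tx":0,"ty":0,"tz":0,"twist":0}
  ]
}}

```text
time: 18.0
position: [0.5272, -0.2925, 0.0913]
orientation: [3.142, -0.001, 2.998]
ft_force: [-0.1, -0.3, -0.2]
width: 0.0005
grasp_force: 0.0
```

Request:
{"fn": "move_arm", "kwargs": {
  "rows": [
    {"fingers":0,"tx":0,"ty":-0.005,"tz":0,"twist":0},
    {"fingers":0,"tx":0,"ty":-0.005,"tz":0,"twist":0},
    {"fingers":0,"tx":0,"ty":-0.005,"tz":0,"twist":0},
    {"fingers":0,"tx":0,"ty":0,"tz":0,"twist":0},
    {"fingers":0,"tx":0,"ty":0,"tz":0,"twist":0}
  ]
}}

```text
time: 18.5
position: [0.5252, -0.3084, 0.0917]
orientation: [-3.14, 0.0, 2.998]
ft_force: [0.9, -0.3, -0.4]
width: -0.0
grasp_force: 0.0
```

Run:
```python
from h import *
c,f,E=cam("side"); s=bot.sense();print(s["position"],s["ft_force"])
for d in (.08,.09,.1,.11,.12): print(d,proj(c,f,E,[.5387-.141*d,-.2179-.99*d,.112]))
cv2.imwrite("pics/s6.png",cv2.resize(c["img"][150:220,260:340],None,fx=7,fy=7,interpolation=cv2.INTER_CUBIC))
```

```text
[ 0.52523475 -0.30817453  0.091729  ] [ 0.75878559 -0.58043774 -0.08628995]
0.08 [289.04277961 176.68907966]
0.09 [288.87062289 175.37631222]
0.1 [288.70028866 174.07744192]
0.11 [288.5317481  172.79224925]
0.12 [288.36497306 171.52051929]
```

View pics/s6.png

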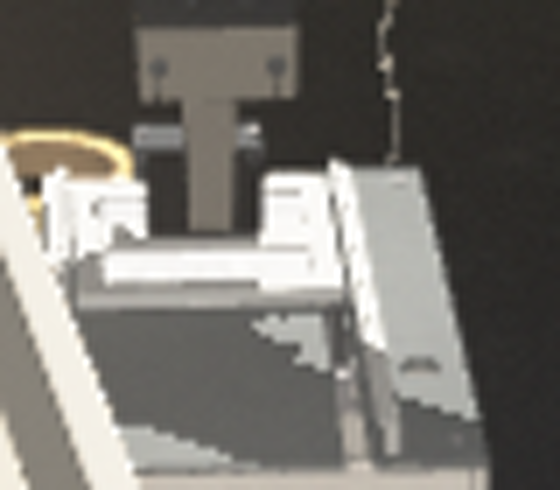

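The fingers are behind the handle, centred on it (dark handle around (205,190) in the crop), and the guard is nearly shut. I continue on force readings.

Request:
{"fn": "move_arm", "kwargs": {
  "rows": [
    {"fingers":0,"tx":0,"ty":-0.003,"tz":0,"twist":0},
    {"fingers":0,"tx":0,"ty":-0.003,"tz":0,"twist":0},
    {"fingers":0,"tx":0,"ty":0,"tz":0,"twist":0},
    {"fingers":0,"tx":0,"ty":0,"tz":0,"twist":0}
  ]
}}

```text
time: 18.95
position: [0.5244, -0.3136, 0.0916]
orientation: [-3.141, 0.0, 2.998]
ft_force: [0.1, 0.2, 0.2]
width: 0.0004
grasp_force: 0.0
```

Request:
{"fn": "move_arm", "kwargs": {
  "rows": [
    {"fingers":0,"tx":0,"ty":-0.003,"tz":0,"twist":0},
    {"fingers":0,"tx":0,"ty":0,"tz":0,"twist":0},
    {"fingers":0,"tx":0,"ty":0,"tz":0,"twist":0}
  ]
}}

```text
time: 19.25
position: [0.524, -0.3163, 0.0916]
orientation: [-3.142, 0.0, 2.998]
ft_force: [-0.3, 0.5, -0.3]
width: 0.0004
grasp_force: 0.0
```

Request:
{"fn": "move_arm", "kwargs": {
  "rows": [
    {"fingers":0,"tx":0,"ty":-0.003,"tz":0,"twist":0},
    {"fingers":0,"tx":0,"ty":0,"tz":0,"twist":0},
    {"fingers":0,"tx":0,"ty":0,"tz":0,"twist":0}
  ]
}}

```text
time: 19.55
position: [0.5241, -0.3167, 0.0915]
orientation: [3.138, -0.001, 3.0]
ft_force: [-0.2, 5.2, 1.9]
width: 0.0003
grasp_force: 2.8
```

Run:
```python
from h import *
# handle top silhouette: dark->bright profile along the handle's top-edge columns in the side view, plus guard front edge
c,f,E=cam("side"); s=bot.sense();print(s["position"],s["ft_force"]); g=cv2.cvtColor(c["img"],cv2.COLOR_BGR2GRAY)
cv2.imwrite("pics/s7.png",c["img"]);o=cv2.cvtColor(cv2.imread("pics/s6.png"),cv2.COLOR_BGR2GRAY);o=cv2.resize(o,(80,70),interpolation=cv2.INTER_AREA)
for u in(300,304):print("now",g[165:200,u].tolist(),"\nold",o[15:50,u-260].tolist())
for d in (.09,.1,.11,.12): print(d,proj(c,f,E,[.5387-.141*d+.04,-.2179-.99*d+.059,.078]),proj(c,f,E,[.5387-.141*d-.0,-.2179-.99*d+.059,.078]))
```

```text
[ 0.5240312  -0.31670553  0.0915391 ] [-0.31958397  5.33531876  1.99610391]
now [49, 48, 47, 48, 50, 48, 47, 49, 49, 122, 247, 199, 248, 247, 242, 247, 250, 250, 249, 203, 247, 249, 249, 249, 247, 181, 176, 159, 138, 183, 184, 183, 169, 96, 96] 
old [47, 48, 48, 47, 48, 50, 49, 48, 52, 130, 241, 243, 202, 242, 245, 247, 250, 249, 250, 242, 208, 243, 250, 249, 250, 247, 216, 169, 138, 104, 131, 180, 183, 168, 102]
now [46, 48, 47, 47, 49, 48, 48, 50, 57, 143, 250, 250, 250, 250, 250, 249, 249, 250, 253, 252, 248, 238, 220, 248, 247, 176, 173, 150, 124, 181, 184, 182, 182, 182, 179] 
old [46, 47, 48, 47, 47, 48, 47, 46, 51, 122, 237, 252, 251, 250, 250, 248, 247, 250, 252, 247, 238, 238, 223, 234, 248, 243, 185, 166, 128, 119, 180, 185, 182, 182, 180]
0.09 [279.14829718 195.35506086] [292.94867655 194.15563878]
0.1 [279.02627772 193.91326626] [292.75272388 192.72798485]
0.11 [278.905577   192.48705399] [292.55887779 191.31567891]
0.12 [278.78617375 191.0761728 ] [292.36710451 189.91847479]
```

Request:
{"fn": "move_arm", "kwargs": {
  "rows": [
    {"fingers":0,"tx":0,"ty":-0.002,"tz":0,"twist":0},
    {"fingers":0,"tx":0,"ty":0,"tz":0,"twist":0},
    {"fingers":0,"tx":0,"ty":0,"tz":0,"twist":0}
  ]
}}

```text
time: 19.9
position: [0.524, -0.3168, 0.0915]
orientation: [3.136, -0.002, 3.001]
ft_force: [-0.6, 8.8, 5.2]
width: 0.0005
grasp_force: 4.7
```

Request:
{"fn": "move_arm", "kwargs": {
  "rows": [
    {"fingers":0,"tx":0,"ty":-0.002,"tz":0,"twist":0},
    {"fingers":0,"tx":0,"ty":0,"tz":0,"twist":0},
    {"fingers":0,"tx":0,"ty":0,"tz":0,"twist":0}
  ]
}}

```text
time: 20.2
position: [0.524, -0.3168, 0.0915]
orientation: [3.133, -0.003, 3.002]
ft_force: [-0.7, 13.1, 7.5]
width: 0.0005
grasp_force: 6.7
```

Request:
{"fn": "move_arm", "kwargs": {
  "rows": [
    {"fingers":0,"tx":0,"ty":-0.002,"tz":0,"twist":0},
    {"fingers":0,"tx":0,"ty":-0.001,"tz":0,"twist":0},
    {"fingers":0,"tx":0,"ty":0,"tz":0,"twist":0},
    {"fingers":0,"tx":0,"ty":0,"tz":0,"twist":0}
  ]
}}

```text
time: 20.6
position: [0.524, -0.3169, 0.0915]
orientation: [3.129, -0.004, 3.004]
ft_force: [-1.0, 18.7, 9.6]
width: 0.0006
grasp_force: 9.7
```

Request:
{"fn": "move_arm", "kwargs": {
  "rows": [
    {"fingers":0,"tx":0,"ty":0.01,"tz":0,"twist":0},
    {"fingers":0,"tx":0,"ty":0.015,"tz":0,"twist":0},
    {"fingers":0,"tx":0,"ty":0.015,"tz":0,"twist":0},
    {"fingers":0,"tx":0,"ty":0,"tz":-0.03,"twist":0},
    {"fingers":0,"tx":0,"ty":0,"tz":-0.04,"twist":0},
    {"fingers":0,"tx":0,"ty":0,"tz":-0.04,"twist":0},
    {"fingers":0,"tx":0,"ty":0,"tz":-0.04,"twist":0},
    {"fingers":0,"tx":0,"ty":0.03,"tz":-0.04,"twist":0},
    {"fingers":0,"tx":0,"ty":0.04,"tz":0,"twist":0},
    {"fingers":0,"tx":0,"ty":0.04,"tz":0,"twist":0},
    {"fingers":0,"tx":0,"ty":0.04,"tz":0,"twist":0},
    {"fingers":0,"tx":0,"ty":0.04,"tz":0,"twist":0},
    {"fingers":0,"tx":0,"ty":0.04,"tz":0,"twist":0},
    {"fingers":0,"tx":0,"ty":0.04,"tz":0,"twist":0},
    {"fingers":0,"tx":0,"ty":0,"tz":0,"twist":0},
    {"fingers":0,"tx":0,"ty":0,"tz":0,"twist":0}
  ]
}}

```text
time: 22.2
position: [0.5667, -0.0181, 0.2814]
orientation: [-3.141, -0.0, 3.001]
ft_force: [-0.5, -0.2, -0.4]
width: 0.0005
grasp_force: 0.0
```

Run:
```python
from h import *
S=cam("side"); c=S[0]; s=bot.sense();print(s["position"],s["ft_force"]); g=cv2.cvtColor(c["img"],cv2.COLOR_BGR2GRAY)
a=cv2.cvtColor(cv2.imread("pics/s7.png"),cv2.COLOR_BGR2GRAY)
for u in(276,300,304):print("now",g[183:200,u].tolist(),"\npushed",a[183:200,u].tolist())
T=cam("top");t=cv2.cvtColor(T[0]["img"],cv2.COLOR_BGR2GRAY); cv2.imwrite("pics/t7.png",T[0]["img"])
# handle: darkest blob on the guard
for d in (0,.1,.11,.12):print(d,proj(*T,[.5387-.141*d,-.2179-.99*d,.112]).round(1))
m=(t[220:262,385:460]<70).astype(np.uint8)
n,_,st,ce=cv2.connectedComponentsWithStats(m)
for i in range(1,n):
  if st[i,4]>15:print(st[i],ce[i]+[385,220])
o=cv2.cvtColor(cv2.imread("pics/top0.png"),cv2.COLOR_BGR2GRAY);m=(o[220:262,385:460]<70).astype(np.uint8)
n,_,st,ce=cv2.connectedComponentsWithStats(m)
for i in range(1,n):
  if st[i,4]>15:print("start",st[i],ce[i]+[385,220])
```

```text
[ 0.5666245  -0.01973492  0.28146662] [-0.41243348 -0.43688898  0.15997034]
now [248, 237, 238, 248, 250, 250, 251, 253, 170, 166, 145, 118, 189, 188, 187, 185, 183] 
pushed [158, 170, 237, 248, 249, 247, 177, 158, 174, 170, 143, 103, 103, 102, 102, 102, 101]
now [249, 202, 247, 249, 249, 249, 247, 181, 166, 160, 139, 182, 183, 185, 181, 182, 180] 
pushed [249, 203, 247, 249, 249, 249, 247, 181, 176, 159, 138, 183, 184, 183, 169, 96, 96]
now [252, 252, 248, 238, 221, 249, 247, 175, 163, 152, 125, 183, 184, 183, 182, 183, 179] 
pushed [253, 252, 248, 238, 220, 248, 247, 176, 173, 150, 124, 181, 184, 182, 182, 182, 179]
0 [398.7 231.2]
0.1 [436.8 236.2]
0.11 [440.6 236.7]
0.12 [444.4 237.2]
[54  9  6 18 66] [441.60606061 237.75757576]
start [10  3  5 18 51] [396.80392157 231.68627451]
```

```bash
python3 -c "
from bench import bot
print(bot.finish_job())"
```

```text
the job is handed in; nothing more can be done
None
```

I handed the job in at about 22 s of the 64 s. The pin released the catch and is back upright in its stand. The guard is shut against its stop, held at 19 N with no spring-back after I backed off. I inferred the latch click from that, because the pawl isn't visible and `finish_job` gave no verdict.

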